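# Put the spray can away in the bench cabinet's door rack

## Task

Put the spray can away: swing the little grey cabinet's door wide open by its bar handle, stand the can upright in the steel rack on the inside of the door and let go of it, then shut the door completely with the can inside. Do not tip the can over, and leave the solder spool, the microscope and the screwdriver where they are.

Things in the scene. Friction and masses are not known exactly. Their poses are not given: they have to be found in the camera images.
- door (a joint): hinge of the cabinet door, rad: 0 = fully shut, grows as the door swings out towards the robot, stop at 1.75. It turns counterclockwise seen from above about a vertical axis at the door's right-hand edge (seen from the robot). The hinge is a little stiff: the door stays where it is left.
- cabinet: the small grey sheet-steel cabinet, fixed: 170 deep, 240 wide, 200 mm high outside, 4 mm walls. Origin at the centre of its underside, its front (door side) faces its own -x, y along the front, z up. The roof's underside is 196 mm above the bench
- door_hinge (a point): point on the vertical hinge axis, 100 mm above the bench, at the door's outer face. Its axes turn with the door: y runs along the door from hinge to free edge, x from the outer to the inner face (into the cabinet when shut), z up. The door panel spans y 0 to 236 mm, x 0 to 12 mm, 4 to 196 mm above the bench
- door_handle (a point): grip point on the handle, a vertical round steel bar 12 mm thick on the outer face near the free edge. The bar's axis is 40 mm out from the face (34 mm free gap), 205 mm from the hinge axis; it runs from 104 to 190 mm above the bench, this point is at 165 mm. Two 10 mm stalks at 118 and 150 mm join it to the door. Axes as door_hinge
- rack (a point): centre of the inner floor of the open-topped steel rack on the inner face of the door, 36 mm above the bench; 43 mm from the door's outer face and 115 mm from the hinge axis along the door. Inside 62 x 62 mm; one side is the door panel, the other three are 4 mm walls rising to 80 mm above the bench. Axes as door_hinge
- can: the spray can: upright plain metal cylinder with a paper label and a white full-width cap, diameter 50 mm, 150 mm high with the cap, about 200 g; the tallest loose thing on the bench. Origin at the centre of its underside, z up its axis
- spool: bystander: flat grey solder spool lying on its side, diameter 64 mm, 32 mm high; origin at the centre of its underside
- microscope: bystander: little hand microscope, a tilted black barrel on a round steel foot of 68 mm diameter, about 95 mm high; origin at the centre of its underside
- driver: bystander: screwdriver with a black handle, 160 mm long, lying along its x axis; origin near its middle

How it is judged:
On the way, in this order (a step that is already met when the one before it is completed fails the run):
1. the door is drawn open (past 0.3 rad) with the gripper on its handle (value of joint door above 0.3 rad and distance between the grasp point and door_handle below 0.07 m and contact force between the fingers and cabinet above 0.2 N), for 0.05 s.
2. the door is swung wide open (past 1.1 rad) (value of joint door above 1.1 rad), for 0.2 s.
3. with the door still open (past 0.6 rad), the can stands in the door's rack and is let go (value of joint door above 0.6 rad and contact force between the fingers and can below 0.1 N and x of can in the frame of rack between -0.014 and 0.014 m and y of can in the frame of rack between -0.014 and 0.014 m and z of can in the frame of rack between -0.008 and 0.008 m and angle between can's own z axis and vertical below 0.15 rad), for 0.2 s.
At the end, for the whole second after the job is handed in: The door is shut (within 0.04 rad), and the can stands upright (within 0.15 rad) on the floor of the door's rack (within 14 mm of its centre each way, 8 mm in height), at rest and released. The spool, microscope and screwdriver lie where they were (value of joint door below 0.04 rad and contact force between the fingers and can below 0.1 N and linear speed of can below 0.02 m/s and x of can in the frame of rack between -0.014 and 0.014 m and y of can in the frame of rack between -0.014 and 0.014 m and z of can in the frame of rack between -0.008 and 0.008 m and angle between can's own z axis and vertical below 0.15 rad); the robot touches nothing.
It fails at once if the can is tipped over (more than 0.6 rad) (angle between can's own z axis and vertical above 0.6 rad).
It fails at once if the solder spool is moved more than 30 mm (distance of spool from where it was at the start of the episode above 0.03 m).
It fails at once if the hand microscope is moved more than 30 mm (distance of microscope from where it was at the start of the episode above 0.03 m).
It fails at once if the screwdriver is moved more than 30 mm (distance of driver from where it was at the start of the episode above 0.03 m).
It also fails if it takes over 72 s, if anything falls off the work surface, if the arm or the gripper's body presses on something with over 40 N, if the wrist force passes 120 N, or if a joint passes its speed limit or range.

## Robot

A 6-joint arm with a two-finger parallel gripper is mounted at the origin on the work surface. World frame = base frame: x ahead of the robot, y to its left, z up, the work surface at z = 0. Lengths are in m, angles in rad, forces in N, time in s.
With the tool pointing down it reaches from about 0.35 to 0.975 m from the base axis. Payload 4.9 kg.
Tool frame: the origin (TCP) lies midway between the tips of the shut fingers; the grasp point (between the pads) lies 19 mm behind it (ctrl.hold_point_z is the distance from the TCP to the grasp point, in m); z points along the fingers, y is the line along which they close (so a half turn about z gives the same grasp; the last joint's range is limited). The gripper opens to 85 mm and grips with 20 to 120 N. Pads are 22 mm wide; open, the fingers measure 114 mm over their backs; the gripper's body (76 mm by 85 mm) begins 54 mm behind the grasp point. The pads swing forward as they close: fully open they stand 13 mm farther back than shut.
Start: joints at [-1.286, 0.053, 1.613, -0, 1.476, -0.119], TCP at [0.246, -0.575, 0.231] pointing down, gripper open.
Joint ranges: [-3.01, 3.01], [-1.01, 2.22], [0.06, 2.58], [-1.02, 4.17], [0.09, 2.62], [-3.14, 3.14]. Speed limits (rad/s): [2.57, 2.57, 3.14, 3.14, 3.14, 3.14].

## Interface

Orientations are given as a rotation vector (axis times angle).
In Python, from station import status, viewer, finish_job, ctrl gives the robot as it stands.
- The arm moves only by the shell command python3 -m jog 'ROWS' [FORCE]. ROWS is JSON, a list of rows, each a list of 7 numbers: the turn, a rotation vector about the tool's x, y, z each as a share of 5 degrees, from -1 to 1, then the shift along the tool's x, y, z each as a share of 30 mm, from -1 to 1, then the opening, from -1 (shut) to 1 (fully open). A call has 1 to 5 rows; each row shifts and turns the commanded pose from where the row before left it, along the tool's axes as they then stand; what a row does not reach is not made up. A row lasts 1/8 s, in which the tool goes at most 62.5 mm and 10.7 degrees, less where a joint would pass 70% of its speed; a pose out of reach is approached as far as the arm can. A call with a number of a shift or a turn outside -1 to 1 is refused whole. A call with a gripper value outside its range is refused whole. The fingers move at their own pace and stop on an object; FORCE is the grip in N (left out, the last holds). Time passes only in rows, so rows that do not move let the fingers close. It gives the time, the measured TCP pose, the force, the opening and the grip force at its end, in the units of the state.
- status.get_obs(): the state, without advancing time (a new reading comes with each control period).
- viewer.get_image(name): name is "scene" or "top" or "wrist"; returns a dict with "img" (400x640x3 uint8, red, green, blue), "fovy" (degrees; the focal length in pixels is half the picture's height over the tangent of half this angle, whatever the lens; pixels are square), "cx", "cy" (the principal point, pixels), "rvec" (rotation vector, rad) and "tvec" (3), from world to camera coordinates, as OpenCV has them. Camera axes: x right, y down, z forward; pixel columns grow to the right and rows downward; lengths in m; the calibration is good to about 2 mm. A picture is of the moment at which its call begins. There is no depth.
- finish_job(): hands the job in; it is judged then, once.
The state is a dict: "t": time; "q": joint angles; "dq": joint speeds; "effort": joint torques, N m; "tool_pos": TCP position; "tool_rot": TCP orientation; "contact_force": force on the tool from outside, world axes, zero at the start; "wrist_torque": the same for the moment, N m; "opening": finger opening in m; "grip_force": force on a finger pad.
Only numpy, scipy, OpenCV 4.12 (cv2) and the standard library are available. Lean on these libraries where they do the work, as an engineer would, in place of code of your own. Each camera call takes 0.05 s, during which the arm holds its last target. There are 200 camera calls.

## Working session

There is one attempt and no reset: what is moved stays moved. The work goes in short steps, Python scripts to look and compute and a shell command to move; the robot and the scene stay as the last step left them, time stands still between calls to the robot, and variables do not carry over. Pictures are saved under pics/ and viewed, at most 10 in all, crops included, and the job is handed in when it is done.

```bash
mkdir -p pics; ls; python3 - <<'E'
from station import status, viewer, ctrl
import cv2
o=status.get_obs(); print(o['t'],o['tool_pos'],o['tool_rot'],o['opening'],ctrl.hold_point_z)
for n in("scene","top"):
    d=viewer.get_image(n); cv2.imwrite(f"pics/{n}0.png",d['img'][:,:,::-1]); print(n,d['fovy'],d['cx'],d['cy'],d['rvec'],d['tvec'])
E
```

```text
pics
0.0 [ 0.24537327 -0.57413379  0.23006108] [-3.07577045e+00 -6.29507569e-01  3.23313786e-04] 0.08534158739136818 0.0187
scene 44.98023360425957 326.2518665920601 200.51445747767568 [ 2.62541735 -1.07072031  0.15991347] [-0.44219207  0.3999469   1.44974615]
top 57.18289065425378 317.07057483872404 204.0329224610415 [ 1.99733507 -2.23385723  0.23597543] [0.01202728 0.60685595 1.11281176]
```

View pics/scene0.png

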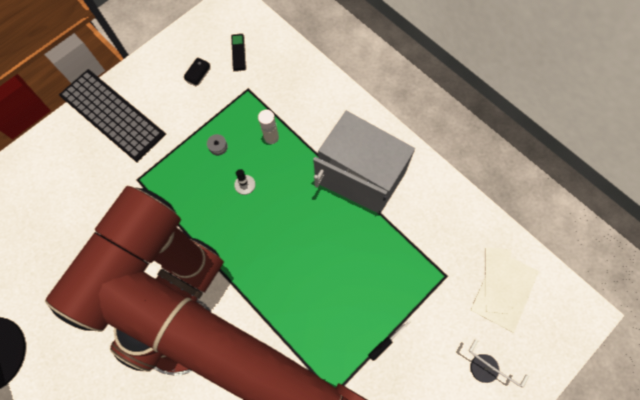

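View pics/top0.png

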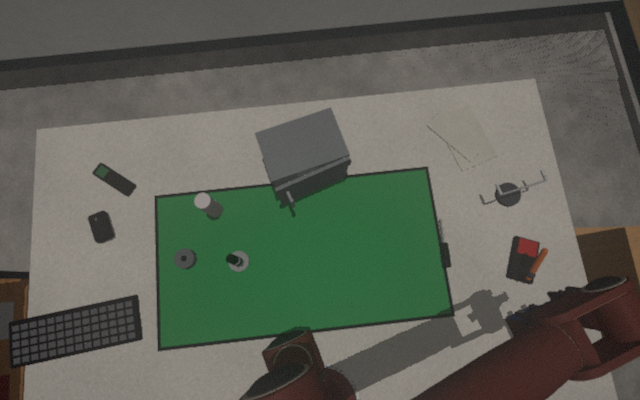

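Scene view: can cap about (266,117), spool (217,145), microscope (243,182), cabinet (365,160) with its handle about (319,178), and what looks like the driver at the mat edge (380,347). Top view: cap (203,200), handle (290,203), driver (445,250). I'll zoom in to pick pixels.

```bash
python3 - <<'E'
import cv2,numpy as np
s=cv2.imread('pics/scene0.png');t=cv2.imread('pics/top0.png')
f=lambda im,x,y,w,h:cv2.resize(im[y:y+h,x:x+w],None,fx=5,fy=5,interpolation=cv2.INTER_CUBIC)
a=f(s,250,100,160,120);b=f(t,190,100,160,120)
b=np.clip(b.astype(float)*1.6,0,255).astype('uint8')
cv2.imwrite('pics/c1.png',a);cv2.imwrite('pics/c2.png',b)
E
```

```text
(no output)
```

View pics/c1.png

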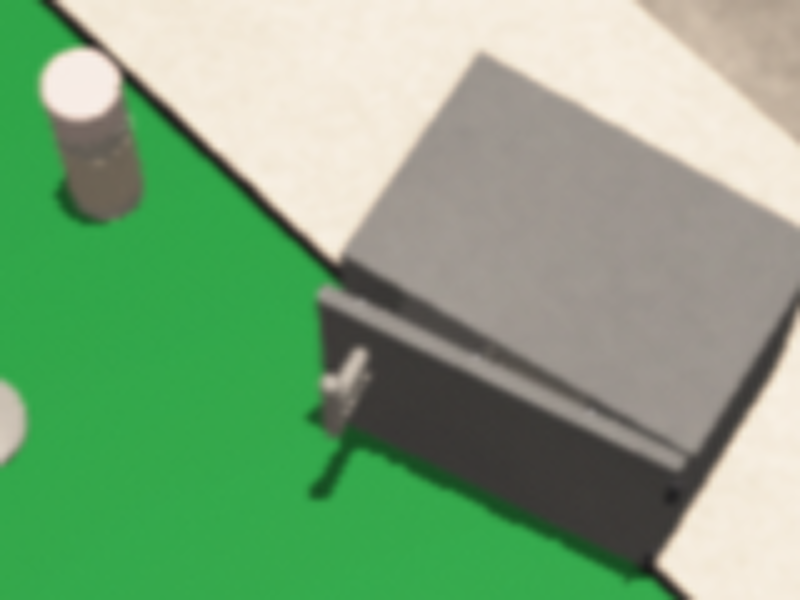

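View pics/c2.png

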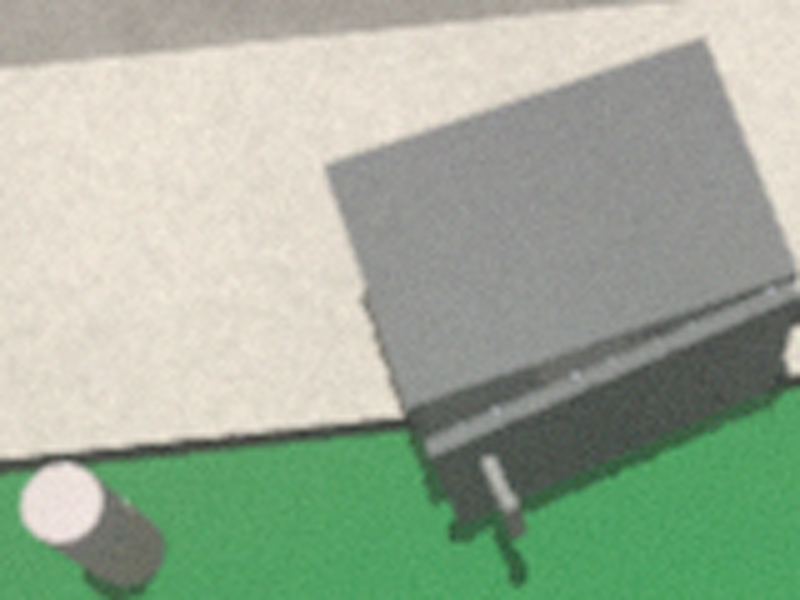

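```bash
cat > h.py <<'E'
import numpy as np,cv2
from scipy.spatial.transform import Rotation as R
from scipy.optimize import least_squares
def K(fovy,cx,cy): f=200/np.tan(np.radians(fovy)/2); return np.array([[f,0,cx],[0,f,cy],[0,0,1.]])
CAM={'scene':(K(44.98023360425957,326.2518665920601,200.51445747767568),np.array([2.62541735,-1.07072031,.15991347]),np.array([-.44219207,.3999469,1.44974615])),
'top':(K(57.18289065425378,317.07057483872404,204.0329224610415),np.array([1.99733507,-2.23385723,.23597543]),np.array([.01202728,.60685595,1.11281176]))}
def proj(cam,P):
    k,r,t=cam; return cv2.projectPoints(np.array(P,float).reshape(-1,3),r,t,k,None)[0].reshape(-1,2)
def tri(obs):
    "obs: list of (cam,px)"
    f=lambda p:np.concatenate([proj(c,p)[0]-u for c,u in obs])
    s=least_squares(f,[.6,0,.1]); return s.x,np.abs(s.fun).max()
def onz(cam,px,z):
    k,r,t=cam; M=R.from_rotvec(r).as_matrix(); d=M.T@np.linalg.solve(k,[px[0],px[1],1]); o=-M.T@t
    return o+d*(z-o[2])/d[2]
E
python3 - <<'E'
from h import *
S=lambda x,y:np.array([(x+.5)/5-.5+250,(y+.5)/5-.5+100]);T=lambda x,y:np.array([(x+.5)/5-.5+190,(y+.5)/5-.5+100])
s,t=CAM['scene'],CAM['top']
for n,a,b in[('RL',(482,52),(328,165)),('FL',(343,258),(408,412)),('FR',(690,455),(796,272)),('doorfree',(320,290),(430,452)),('cap',(81,84),(62,503)),('canbase',(105,200),(135,565))]:
    print(n,*tri([(s,S(*a)),(t,T(*b))]))
# model fit: x0,y0 centre, yaw, door
sc=[((482,52),(.085,.12,.2)),((343,258),(-.085,.12,.2)),((690,455),(-.085,-.12,.2))]
tc=[((328,165),(.085,.12,.2)),((706,38),(.085,-.12,.2)),((408,412),(-.085,.12,.2)),((796,272),(-.085,-.12,.2))]
def c2w(p,P): return np.array([p[0],p[1],0])+R.from_euler('z',p[2]).apply(P)
def res(p):
    r=[proj(s,c2w(p,P))[0]-S(*u) for u,P in sc]+[proj(t,c2w(p,P))[0]-T(*u) for u,P in tc]
    return np.concatenate(r)
m=min((least_squares(res,[.8,0,y]) for y in(-.5,.3,1)),key=lambda q:q.cost);print(m.x,np.abs(m.fun).max())
p=m.x
# hinge: fit front offset, door angle using free top outer corner & handle hypothesis
H=c2w(p,[-.085-.012,-.12+.002,0])
for th in(0,.05,.1,.15,.2):
    D=R.from_euler('z',p[2]-th)  # try sign below
    for sg in(1,-1):
        D=R.from_euler('z',p[2]+sg*th)
        w=lambda P:H+D.apply(P)
        pts=[w((0,.236,.196)),w((0,0,.196)),w((-.04,.205,.19)),w((-.04,.205,.104)),w((0,.205,.15))]
        print(th,sg,((proj(s,pts)-[250,100])*5).round().tolist(),((proj(t,pts)-[190,100])*5).round().tolist())
E
```

```text
RL [0.80462897 0.10356269 0.2101496 ] 0.14012665957739046
FL [0.65744028 0.07211483 0.18934404] 0.007513545862309456
FR [ 0.70921025 -0.1593256   0.20738198] 0.5205077237844193
doorfree [0.62737448 0.05984841 0.20990338] 0.1616066110708516
cap [0.63348047 0.28260545 0.15679514] 0.1762880458814493
canbase [0.62575968 0.28053742 0.00373464] 0.19737283360117885
[ 0.76127512 -0.0268246   0.24039933] 2.0770771082984254
0 1 [[327.0, 280.0], [677.0, 480.0], [335.0, 364.0], [339.0, 415.0], [373.0, 336.0]] [[420.0, 436.0], [805.0, 301.0], [495.0, 485.0], [505.0, 516.0], [478.0, 438.0]]
0 -1 [[327.0, 280.0], [677.0, 480.0], [335.0, 364.0], [339.0, 415.0], [373.0, 336.0]] [[420.0, 436.0], [805.0, 301.0], [495.0, 485.0], [505.0, 516.0], [478.0, 438.0]]
0.05 1 [[316.0, 296.0], [677.0, 480.0], [329.0, 379.0], [334.0, 430.0], [364.0, 349.0]] [[427.0, 455.0], [805.0, 301.0], [505.0, 500.0], [514.0, 530.0], [484.0, 454.0]]
0.05 -1 [[338.0, 264.0], [677.0, 480.0], [342.0, 348.0], [346.0, 401.0], [382.0, 322.0]] [[414.0, 418.0], [805.0, 301.0], [487.0, 469.0], [497.0, 502.0], [473.0, 423.0]]
0.1 1 [[30
[... 302 characters left out ...]
 487.0], [468.0, 407.0]]
0.15 1 [[298.0, 329.0], [677.0, 480.0], [320.0, 412.0], [324.0, 461.0], [349.0, 378.0]] [[445.0, 491.0], [805.0, 301.0], [527.0, 528.0], [534.0, 556.0], [499.0, 484.0]]
0.15 -1 [[363.0, 235.0], [677.0, 480.0], [358.0, 318.0], [361.0, 372.0], [403.0, 298.0]] [[405.0, 379.0], [805.0, 301.0], [471.0, 437.0], [483.0, 472.0], [465.0, 391.0]]
0.2 1 [[290.0, 347.0], [677.0, 480.0], [316.0, 429.0], [321.0, 477.0], [342.0, 393.0]] [[455.0, 509.0], [805.0, 301.0], [539.0, 542.0], [545.0, 569.0], [507.0, 499.0]]
0.2 -1 [[376.0, 222.0], [677.0, 480.0], [368.0, 304.0], [370.0, 359.0], [414.0, 286.0]] [[402.0, 360.0], [805.0, 301.0], [465.0, 421.0], [477.0, 457.0], [462.0, 375.0]]
```

```bash
cat > fit.py <<'E'
from h import *
S=lambda x,y:np.array([(x+.5)/5-.5+250,(y+.5)/5-.5+100]);T=lambda x,y:np.array([(x+.5)/5-.5+190,(y+.5)/5-.5+100])
s,t=CAM['scene'],CAM['top']
def model(p,f):
    c=lambda *P:np.array([p[0],p[1],0])+R.from_euler('z',p[2]).apply(P)
    H=c(-.085,-.12+.002,0); D=R.from_euler('z',p[2]+p[3]); d=lambda *P:H+D.apply(P)
    return {'RL':c(.085,.12,.2),'RR':c(.085,-.12,.2),'FL':c(f,.12,.2),'FR':c(f,-.12,.2),'DF':d(0,.236,.196),'DH':d(0,0,.196),'BT':d(-.04,.205,.19),'BB':d(-.04,.205,.104),'FB':d(0,.236,.004)},H
O=[(s,'RL',S(482,52)),(s,'FL',S(343,258)),(s,'FR',S(690,455)),(s,'DF',S(320,290)),(s,'DH',S(683,470)),(s,'BT',S(328,382)),(s,'BB',S(333,432)),
(t,'RL',T(328,165)),(t,'RR',T(706,38)),(t,'FL',T(408,412)),(t,'FR',T(796,272)),(t,'DF',T(432,457)),(t,'BT',T(510,500)),(t,'BB',T(518,532))]
if __name__=='__main__':
  for f in(-.085,-.073):
    fn=lambda p:np.concatenate([proj(c,model(p,f)[0][n])[0]-u for c,n,u in O])
    m=least_squares(fn,[.76,-.03,.24,.05],loss='soft_l1',f_scale=.5)
    print(f,m.x,m.cost);print(fn(m.x).reshape(-1,2).round(2).tolist());print('hinge',model(m.x,f)[1],model(m.x,f)[0]['BT'])
E
python3 fit.py
```

```text
-0.085 [ 0.75993463 -0.0274034   0.2242584   0.10595304] 8.773982158475757
[[1.53, -1.87], [-1.5, 0.37], [-0.25, 2.7], [-0.58, 1.69], [0.39, -0.19], [1.06, -0.13], [0.9, 0.08], [-1.39, -1.96], [-0.3, -1.27], [0.27, 1.33], [1.44, 3.01], [-0.58, 0.3], [-0.35, -0.0], [-0.12, -0.33]]
hinge [ 0.70330433 -0.16135118  0.        ] [0.59899555 0.01960373 0.19      ]
-0.073 [ 0.75466516 -0.02848705  0.23738262  0.07486805] 3.460352998441453
[[-0.04, -0.33], [-0.31, -0.82], [1.47, 0.56], [-0.34, 1.68], [0.01, 1.05], [0.99, -0.08], [0.84, 0.13], [-1.08, 0.26], [-0.26, -0.03], [0.01, -0.38], [0.73, 0.39], [-0.43, 0.11], [-0.35, 0.08], [-0.12, -0.26]]
hinge [ 0.69979765 -0.1631665   0.        ] [0.59875561 0.01963258 0.19      ]
```

```bash
cat > plan.py <<'E'
from h import *
from station import status
HX,HY,CY=.6998,-.1632,.2374
def hand(th,x=-.04,y=.205):
    "world xy of a point of the door frame"
    return np.array([HX,HY])+R.from_euler('z',CY+th).as_matrix()[:2,:2]@[x,y]
def pose(xyz,yaw): # tool pointing down, tool y axis along yaw (half-turn free)
    y=np.array([np.cos(yaw),np.sin(yaw),0]);z=np.array([0,0,-1.]);x=np.cross(y,z)
    return np.array(xyz,float),R.from_matrix(np.c_[x,y,z])
def yaw_of(r): v=r.as_matrix()[:,1]; return np.arctan2(v[1],v[0])
def near(yaw,ref): return ref+(yaw-ref+np.pi/2)%np.pi-np.pi/2
def rows(wps,g,dec=2,start=None):
    "wps: list of (xyz,yaw,n rows or None); TCP. prints rows"
    o=status.get_obs(); p,r=start or (o['tool_pos'],R.from_rotvec(o['tool_rot']))
    print('from',p.round(4),'yaw',round(yaw_of(r),3)); out=[]
    for xyz,yaw,n in wps:
        y0=yaw_of(r); p0=p; yaw=near(yaw,y0) ; xyz=np.array(xyz)
        need=max(np.abs(xyz-p0).max()/.0295*1.0,np.linalg.norm(xyz-p0)/.041,abs(yaw-y0)/np.radians(4.9)); n=n or int(np.ceil(need))
        k=0
        for i in range(1,n+1):
            tp,tr=pose(p0+(xyz-p0)*i/n,y0+(yaw-y0)*i/n)
            d=(r.inv()*tr).as_rotvec()/np.radians(5); s=r.inv().apply(tp-p)/.03
            v=np.round(np.r_[d,s],dec); assert np.abs(v).max()<=1,v
            out.append([*(v+0.).tolist(),g])
            p=p+r.apply(v[3:]*.03); r=r*R.from_rotvec(v[:3]*np.radians(5))
    for i in range(0,len(out),5): print(str([[int(x) if x==int(x) else x for x in a] for a in out[i:i+5]]).replace(' ',''))
    print('end',p.round(4),round(yaw_of(r),3))
E
python3 - <<'E'
from plan import *
print('can',onz(CAM['scene'],((81.5)/5+249.5,(84.5)/5+99.5),.15),onz(CAM['top'],(62.5/5+189.5,503.5/5+99.5),.15))
for n,a,b in(('spool',(217,143),(185,257)),('scope',(245,185),(239,262))):print(n,onz(CAM['scene'],a,.01),onz(CAM['top'],b,.01))
h=hand(.075);print(h)
rows([([.35,-.40,.28],-.3,None),([h[0],h[1],.25],CY+.075,None)],-.15)
E
```

```text
can [0.63471048 0.28592371 0.15      ] [0.63575075 0.284576   0.15      ]
spool [0.48688347 0.39596575 0.01      ] [0.48839442 0.38915069 0.01      ]
scope [0.4545903  0.21513385 0.01      ] [0.45276662 0.21595679 0.01      ]
[0.59873066 0.019584  ]
from [ 0.2454 -0.5742  0.2302] yaw -1.167Traceback (most recent call last):
  File "<stdin>", line 5, in <module>
  File "plan.py", line 23, in rows
    v=np.round(np.r_[d,s],dec); assert np.abs(v).max()<=1,v
                                       ^^^^^^^^^^^^^^^^^^
AssertionError: [ 0.   -0.   -0.47  1.05  0.25  0.07]
```

```bash
sed -i "s#np.abs(xyz-p0).max()/.0295\*1.0,np.linalg.norm(xyz-p0)/.041#np.linalg.norm(xyz-p0)/.0295#" plan.py
python3 - <<'E'
from plan import *
h=hand(.075)
rows([([.36,-.40,.28],-.7,None),([h[0],h[1],.25],CY+.075,None)],-.15)
E
```

```text
from [ 0.2454 -0.5742  0.2302] yaw -1.167
[[-0.02,0,-0.67,0.72,-0.48,-0.21,-0.15],[0,0,-0.67,0.76,-0.44,-0.2,-0.15],[0,0,-0.67,0.77,-0.39,-0.21,-0.15],[0,0,-0.67,0.8,-0.35,-0.21,-0.15],[0,0,-0.66,0.81,-0.29,-0.21,-0.15]]
[[0,0,-0.67,0.83,-0.26,-0.2,-0.15],[0,0,-0.67,0.85,-0.2,-0.21,-0.15],[0,0,-0.67,0.85,-0.15,-0.21,-0.15],[0,0,-0.68,0.93,-0.17,0.06,-0.15],[0,0,-0.69,0.94,-0.12,0.06,-0.15]]
[[0,0,-0.68,0.95,-0.06,0.06,-0.15],[0,0,-0.68,0.94,0,0.06,-0.15],[0,0,-0.68,0.95,0.05,0.06,-0.15],[0,0,-0.69,0.94,0.11,0.06,-0.15],[0,0,-0.68,0.93,0.16,0.05,-0.15]]
[[0,0,-0.68,0.92,0.22,0.06,-0.15],[0,0,-0.68,0.91,0.28,0.06,-0.15],[0,0,-0.69,0.89,0.32,0.06,-0.15],[0,0,-0.68,0.86,0.38,0.06,-0.15],[0,0,-0.68,0.85,0.44,0.06,-0.15]]
[[0,0,-0.68,0.81,0.48,0.06,-0.15],[0,0,-0.69,0.79,0.52,0.06,-0.15],[0,0,-0.68,0.75,0.58,0.06,-0.15],[0,0,-0.68,0.72,0.61,0.06,-0.15],[0,0,-0.68,0.68,0.66,0.06,-0.15]]
end [0.5986 0.0196 0.2499] 0.312
```

```bash
python3 -m jog '[[-0.02,0,-0.67,0.72,-0.48,-0.21,-0.15],[0,0,-0.67,0.76,-0.44,-0.2,-0.15],[0,0,-0.67,0.77,-0.39,-0.21,-0.15],[0,0,-0.67,0.8,-0.35,-0.21,-0.15],[0,0,-0.66,0.81,-0.29,-0.21,-0.15]]' 40
python3 -m jog '[[0,0,-0.67,0.83,-0.26,-0.2,-0.15],[0,0,-0.67,0.85,-0.2,-0.21,-0.15],[0,0,-0.67,0.85,-0.15,-0.21,-0.15],[0,0,-0.68,0.93,-0.17,0.06,-0.15],[0,0,-0.69,0.94,-0.12,0.06,-0.15]]'
python3 -m jog '[[0,0,-0.68,0.95,-0.06,0.06,-0.15],[0,0,-0.68,0.94,0,0.06,-0.15],[0,0,-0.68,0.95,0.05,0.06,-0.15],[0,0,-0.69,0.94,0.11,0.06,-0.15],[0,0,-0.68,0.93,0.16,0.05,-0.15]]'
python3 -m jog '[[0,0,-0.68,0.92,0.22,0.06,-0.15],[0,0,-0.68,0.91,0.28,0.06,-0.15],[0,0,-0.69,0.89,0.32,0.06,-0.15],[0,0,-0.68,0.86,0.38,0.06,-0.15],[0,0,-0.68,0.85,0.44,0.06,-0.15]]'
python3 -m jog '[[0,0,-0.68,0.81,0.48,0.06,-0.15],[0,0,-0.69,0.79,0.52,0.06,-0.15],[0,0,-0.68,0.75,0.58,0.06,-0.15],[0,0,-0.68,0.72,0.61,0.06,-0.15],[0,0,-0.68,0.68,0.66,0.06,-0.15]]'
python3 - <<'E'
from plan import *
from station import viewer
o=status.get_obs();print(o['tool_pos'],o['tool_rot'],o['opening'],o['q'])
d=viewer.get_image('wrist');cv2.imwrite('pics/w1.png',d['img'][:,:,::-1])
cam=(K(d['fovy'],d['cx'],d['cy']),np.array(d['rvec']),np.array(d['tvec']))
import pickle;pickle.dump(cam,open('w1.pkl','wb'))
h=hand(.075)
print(proj(cam,[[*h,.19],[*h,.104],[*hand(.075,0,.236),.196],[*hand(.075,0,0),.196],[*o['tool_pos'][:2],.19]]))
E
```

```text
t: 0.72
tool_pos: [0.3182, -0.4643, 0.2629]
tool_rot: [2.95, 1.075, 0.0]
contact_force: [-0.1, -0.1, 0.2]
opening: 0.0362
grip_force: 0.0
t: 1.35
tool_pos: [0.3889, -0.3494, 0.2778]
tool_rot: [2.759, 1.497, 0.0]
contact_force: [0.2, 0.2, 0.1]
opening: 0.0361
grip_force: 0.0
t: 1.98
tool_pos: [0.4587, -0.2259, 0.2687]
tool_rot: [2.507, 1.89, -0.0]
contact_force: [-0.1, 0.1, -0.9]
opening: 0.0361
grip_force: 0.0
t: 2.6
tool_pos: [0.529, -0.1023, 0.2596]
tool_rot: [2.199, 2.241, -0.001]
contact_force: [-0.8, -0.2, 0.5]
opening: 0.0366
grip_force: 0.0
t: 3.22
tool_pos: [0.5987, 0.0211, 0.2504]
tool_rot: [1.843, 2.542, -0.001]
contact_force: [1.0, -0.5, -0.0]
opening: 0.0361
grip_force: 0.0
[0.59869119 0.02106526 0.25044968] [ 1.84258548e+00  2.54219067e+00 -1.05967292e-03] 0.03611687760703679 [-8.82845845e-02 -1.97299470e-02  1.65428871e+00 -1.54247631e-03
  1.50577504e+00 -4.04624553e-01]
[[318.26496375 215.52506055]
 [318.52549904 189.01937334]
 [376.42189368 175.66070489]
 [362.10375771 434.38566782]
 [318.83834509 213.6874475 ]]
```

View pics/w1.png

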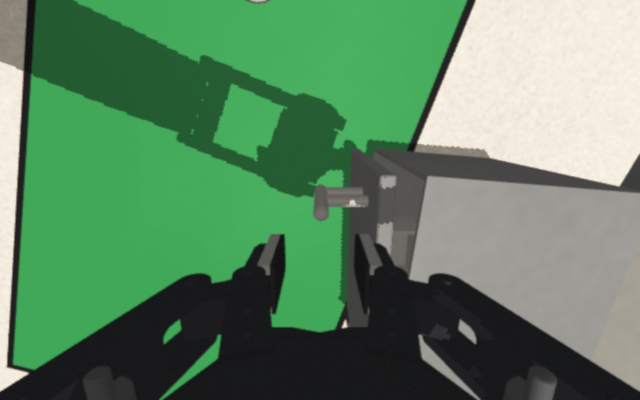

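Wrist view: bar top about (321,212), bar bottom (320,190), between the fingers laterally; model predicted (318,215), so the error is about 3 mm.

```bash
python3 - <<'E'
from plan import *
import pickle
cam=pickle.load(open('w1.pkl','rb'))
b=onz(cam,(321,212),.19);b2=onz(cam,(320,190),.104);print(b,b2,hand(.075))
rows([([b[0],b[1],.162],CY+.075,None)],-.15)
E
```

```text
[0.59979552 0.02279362 0.19      ] [0.60048037 0.01907486 0.104     ] [0.59873066 0.019584  ]
from [0.5996 0.0236 0.2501] yaw 0.32
[[0.02,0,0.03,-0.01,0,0.98,-0.15],[0,0,0.03,-0.01,0,0.98,-0.15],[0,0,0.03,-0.01,0,0.98,-0.15]]
end [0.5999 0.0228 0.1619] 0.312
```

```bash
python3 -m jog '[[0,0,0,-0.05,0,0.95,-0.15],[0,0,0,0,0,0.98,-0.15],[0,0,0,0,0,0.98,-0.15],[0,0,0,0,0,0,-0.5],[0,0,0,0,0,0,-0.6]]' 25
python3 -m jog '[[0,0,0,0,0,0,-0.9],[0,0,0,0,0,0,-0.9]]'
python3 - <<'E'
from plan import *
o=status.get_obs();c=o['tool_pos'];d=c[:2]-[HX,HY];print(c,yaw_of(R.from_rotvec(o['tool_rot'])),np.hypot(*d),np.hypot(.205,.04), np.arctan2(d[1],d[0])-np.arctan2(.205,-.04)-CY)
E
```

```text
t: 3.9
tool_pos: [0.5997, 0.0178, 0.1644]
tool_rot: [1.846, 2.538, 0.0]
contact_force: [-0.2, 0.7, 0.7]
opening: 0.0174
grip_force: 0.0
t: 4.15
tool_pos: [0.6002, 0.0177, 0.165]
tool_rot: [1.847, 2.537, 0.002]
contact_force: [-1.1, 0.4, 4.5]
opening: 0.0107
grip_force: 25.6
[0.60020043 0.01771552 0.16497326] 0.31236639476350064 0.20651997089130497 0.20886598574205423 0.07314991046569924
```

```bash
python3 - <<'E'
from plan import *
o=status.get_obs();c=o['tool_pos'];d=c[:2]-[HX,HY]
N=20;th=np.linspace(.073,1.45,N+1)[1:]
rows([([*(np.array([HX,HY])+R.from_euler('z',a-.073).as_matrix()[:2,:2]@d),.165],CY+a,1) for a in th],-0.9)
E
```

```text
from [0.6002 0.0177 0.165 ] yaw 0.312
[[0.03,0.03,-0.77,-0.11,-0.46,0,-0.9],[0,0,-0.79,-0.1,-0.46,0,-0.9],[0,0,-0.78,-0.11,-0.47,0,-0.9],[0,0,-0.79,-0.11,-0.46,0,-0.9],[0,0,-0.79,-0.1,-0.46,0,-0.9]]
[[0,0,-0.79,-0.11,-0.46,0,-0.9],[0,0,-0.79,-0.11,-0.46,0,-0.9],[0,0,-0.79,-0.1,-0.46,0,-0.9],[0,0,-0.79,-0.11,-0.47,0,-0.9],[0,0,-0.79,-0.11,-0.46,0,-0.9]]
[[0,0,-0.79,-0.1,-0.46,0,-0.9],[0,0,-0.79,-0.11,-0.46,0,-0.9],[0,0,-0.78,-0.11,-0.46,0,-0.9],[0,0,-0.79,-0.1,-0.46,0,-0.9],[0,0,-0.79,-0.11,-0.47,0,-0.9]]
[[0,0,-0.79,-0.11,-0.46,0,-0.9],[0,0,-0.79,-0.1,-0.46,0,-0.9],[0,0,-0.79,-0.11,-0.46,0,-0.9],[0,0,-0.79,-0.11,-0.46,0,-0.9],[0,0,-0.79,-0.1,-0.46,0,-0.9]]
end [ 0.5029 -0.226   0.1649] 1.688
```

```bash
python3 -m jog '[[0,0,-0.78,-0.11,-0.46,0,-0.9],[0,0,-0.79,-0.1,-0.46,0,-0.9],[0,0,-0.78,-0.11,-0.47,0,-0.9],[0,0,-0.79,-0.11,-0.46,0,-0.9],[0,0,-0.79,-0.1,-0.46,0,-0.9]]'
python3 -m jog '[[0,0,-0.79,-0.11,-0.46,0,-0.9],[0,0,-0.79,-0.11,-0.46,0,-0.9]]'
```

```text
t: 4.78
tool_pos: [0.5452, -0.0274, 0.165]
tool_rot: [1.383, 2.814, -0.0]
contact_force: [2.7, -1.2, 1.9]
opening: 0.0108
grip_force: 25.5
t: 5.03
tool_pos: [0.5282, -0.0502, 0.165]
tool_rot: [1.186, 2.902, -0.001]
contact_force: [2.5, -1.1, 2.4]
opening: 0.0107
grip_force: 25.5
```

Forces are low and the grip holds, so I'll continue the arc.

```bash
python3 -m jog '[[0,0,-0.79,-0.1,-0.46,0,-0.9],[0,0,-0.79,-0.11,-0.47,0,-0.9],[0,0,-0.79,-0.11,-0.46,0,-0.9]]'
python3 -m jog '[[0,0,-0.79,-0.1,-0.46,0,-0.9],[0,0,-0.79,-0.11,-0.46,0,-0.9],[0,0,-0.78,-0.11,-0.46,0,-0.9],[0,0,-0.79,-0.1,-0.46,0,-0.9],[0,0,-0.79,-0.11,-0.47,0,-0.9]]'
python3 -m jog '[[0,0,-0.79,-0.11,-0.46,0,-0.9],[0,0,-0.79,-0.1,-0.46,0,-0.9],[0,0,-0.79,-0.11,-0.46,0,-0.9],[0,0,-0.79,-0.11,-0.46,0,-0.9],[0,0,-0.79,-0.1,-0.46,0,-0.9]]'
python3 -m jog '[[0,0,0,0,0,0,-0.9],[0,0,0,0,0,0,-0.9]]'
python3 - <<'E'
from plan import *
o=status.get_obs();c=o['tool_pos'];d=c[:2]-[HX,HY];print(c,yaw_of(R.from_rotvec(o['tool_rot'])),np.hypot(*d),(np.arctan2(d[1],d[0])-np.arctan2(.205,-.04)-CY)%6.283,o['q'])
E
```

```text
t: 5.4
tool_pos: [0.5089, -0.0883, 0.165]
tool_rot: [0.879, 3.008, -0.002]
contact_force: [4.5, -0.7, -0.8]
opening: 0.0107
grip_force: 25.3
t: 6.02
tool_pos: [0.4953, -0.1573, 0.165]
tool_rot: [0.352, 3.112, -0.003]
contact_force: [9.7, 0.4, -1.5]
opening: 0.0106
grip_force: 25.1
t: 6.65
tool_pos: [0.5055, -0.2262, 0.165]
tool_rot: [-0.187, 3.126, -0.003]
contact_force: [10.8, 4.9, -1.2]
opening: 0.0113
grip_force: 25.2
t: 6.9
tool_pos: [0.5055, -0.2262, 0.1651]
tool_rot: [-0.184, 3.126, -0.004]
contact_force: [9.4, 2.6, -0.4]
opening: 0.011
grip_force: 25.2
[ 0.50548795 -0.22616688  0.16505011] 1.6881352402045646 0.20425963494319058 1.4538829439288765 [-0.55700764 -0.0734966   1.85078445  0.00383059  1.35489649 -2.24596019]
```

```bash
python3 - <<'E'
from plan import *
r=hand(1.454,.043,.115);print(r)
c=status.get_obs()['tool_pos']
rows([([c[0],c[1],.285],1.688,None),([.53,-.10,.30],.9,None),([r[0]-.02,r[1]+.05,.30],.12,None)],1)
E
```

```text
[ 0.58046194 -0.13434817]
from [ 0.5055 -0.2262  0.1651] yaw 1.688
[[-0.03,0.11,0,-0.01,0,-0.8,1],[0,0,0,0,0,-0.8,1],[0,0,0,0,0,-0.8,1],[0,0,0,0,0,-0.8,1],[0,0,0,0,0,-0.8,1]]
[[0,0,0.9,-0.13,0.41,-0.05,1],[0,0,0.91,-0.1,0.41,-0.05,1],[0,0,0.9,-0.06,0.43,-0.05,1],[0,0,0.9,-0.03,0.42,-0.05,1],[0,0,0.91,0,0.43,-0.05,1]]
[[0,0,0.9,0.04,0.43,-0.05,1],[0,0,0.9,0.07,0.42,-0.05,1],[0,0,0.91,0.1,0.42,-0.05,1],[0,0,0.9,0.13,0.4,-0.05,1],[0,0,0.9,0.17,0.4,-0.05,1]]
[[0,0,0.89,-0.05,0.1,0,1],[0,0,0.9,-0.04,0.11,0,1],[0,0,0.89,-0.03,0.11,0,1],[0,0,0.9,-0.02,0.11,0,1],[0,0,0.89,-0.01,0.11,0,1]]
[[0,0,0.89,0,0.12,0,1],[0,0,0.9,0,0.11,0,1],[0,0,0.89,0.01,0.12,0,1],[0,0,0.9,0.03,0.11,0,1],[0,0,0.89,0.03,0.11,0,1]]
end [ 0.5605 -0.0843  0.3   ] 0.12
```

```bash
python3 -m jog '[[0,0,0,0,0,0,-0.2],[0,0,0,0,0,0,-0.2],[0,0,0,0,0,-0.8,-0.2],[0,0,0,0,0,-0.8,-0.2],[0,0,0,0,0,-0.8,-0.2]]'
python3 -m jog '[[0,0,0,0,0,-0.8,1],[0,0,0,0,0,-0.8,1]]'
python3 -m jog '[[0,0,0.9,-0.13,0.41,-0.05,1],[0,0,0.9,-0.1,0.41,-0.05,1],[0,0,0.9,-0.06,0.43,-0.05,1],[0,0,0.9,-0.03,0.42,-0.05,1],[0,0,0.9,0,0.43,-0.05,1]]'
python3 -m jog '[[0,0,0.9,0.04,0.43,-0.05,1],[0,0,0.9,0.07,0.42,-0.05,1],[0,0,0.9,0.1,0.42,-0.05,1],[0,0,0.9,0.13,0.4,-0.05,1],[0,0,0.9,0.17,0.4,-0.05,1]]'
python3 -m jog '[[0,0,0.9,-0.05,0.1,0,1],[0,0,0.9,-0.04,0.11,0,1],[0,0,0.9,-0.03,0.11,0,1],[0,0,0.9,-0.02,0.11,0,1],[0,0,0.9,-0.01,0.11,0,1]]'
python3 -m jog '[[0,0,0.9,0,0.12,0,1],[0,0,0.9,0,0.11,0,1],[0,0,0.9,0.01,0.12,0,1],[0,0,0.9,0.03,0.11,0,1],[0,0,0.9,0.03,0.11,0,1]]'
python3 - <<'E'
from plan import *
from station import viewer
import pickle
C={}
for n in('wrist','scene','top'):
    d=viewer.get_image(n);cv2.imwrite(f'pics/{n}2.png',d['img'][:,:,::-1])
    C[n]=(K(d['fovy'],d['cx'],d['cy']),np.array(d['rvec']),np.array(d['tvec']))
pickle.dump(C,open('w2.pkl','wb'))
th=1.454
P=[[*hand(th,x,y),z] for x,y,z in((.012,.08,.08),(.012,.15,.08),(.078,.08,.08),(.078,.15,.08),(0,0,.196),(0,.236,.196),(.012,.236,.196))]
print(status.get_obs()['tool_pos']);[print(n,proj(C[n],P).round(1).tolist()) for n in C]
E
```

```text
t: 7.52
tool_pos: [0.5017, -0.2262, 0.2358]
tool_rot: [-0.184, 3.136, -0.003]
contact_force: [0.5, 0.9, -0.7]
opening: 0.034
grip_force: 0.0
t: 7.78
tool_pos: [0.5017, -0.2261, 0.2839]
tool_rot: [-0.184, 3.136, -0.003]
contact_force: [-0.2, -0.3, -0.9]
opening: 0.0693
grip_force: 0.0
t: 8.4
tool_pos: [0.514, -0.1628, 0.2905]
tool_rot: [0.435, 3.111, -0.003]
contact_force: [0.2, -0.8, 1.1]
opening: 0.0856
grip_force: 0.0
t: 9.02
tool_pos: [0.5262, -0.0997, 0.298]
tool_rot: [1.034, 2.966, -0.003]
contact_force: [0.6, 0.6, -0.3]
opening: 0.0852
grip_force: 0.0
t: 9.65
tool_pos: [0.5413, -0.0922, 0.2979]
tool_rot: [1.592, 2.707, -0.002]
contact_force: [0.1, 0.1, -0.1]
opening: 0.0853
grip_force: 0.0
t: 10.28
tool_pos: [0.5567, -0.0843, 0.2979]
tool_rot: [2.09, 2.344, -0.002]
contact_force: [0.5, -0.5, 1.0]
opening: 0.0853
grip_force: 0.0
[ 0.55670217 -0.08424193  0.2978643 ]
wrist [[359.2, 236.9], [306.5, 237.2], [360.7, 188.5], [305.6, 188.8], [458.4, 294.8], [211.8, 296.1], [210.5, 285.0]]
scene [[363.2, 224.3], [349.1, 241.8], [346.1, 211.3], [331.9, 228.5], [386.2, 194.7], [334.6, 258.5], [331.2, 255.8]]
top [[349.5, 194.9], [355.0, 216.0], [329.3, 199.6], [334.6, 220.8], [350.3, 158.8], [371.3, 237.4], [367.2, 238.4]]
```

View pics/wrist2.png

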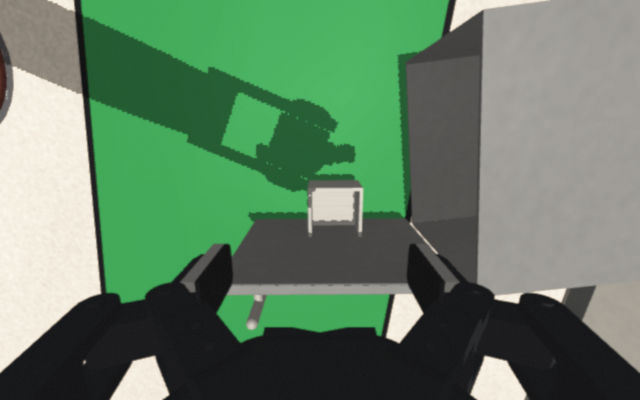

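Wrist view: rack between columns 307 and 363, rows about 181–237; door top edge at rows 283–293. This is close to the model. I'll zoom in to fine-fit it.

```bash
python3 - <<'E'
import cv2
i=cv2.imread('pics/wrist2.png');cv2.imwrite('pics/c3.png',cv2.resize(i[170:300,235:435],None,fx=4,fy=4,interpolation=cv2.INTER_CUBIC))
E
```

```text
(no output)
```

View pics/c3.png

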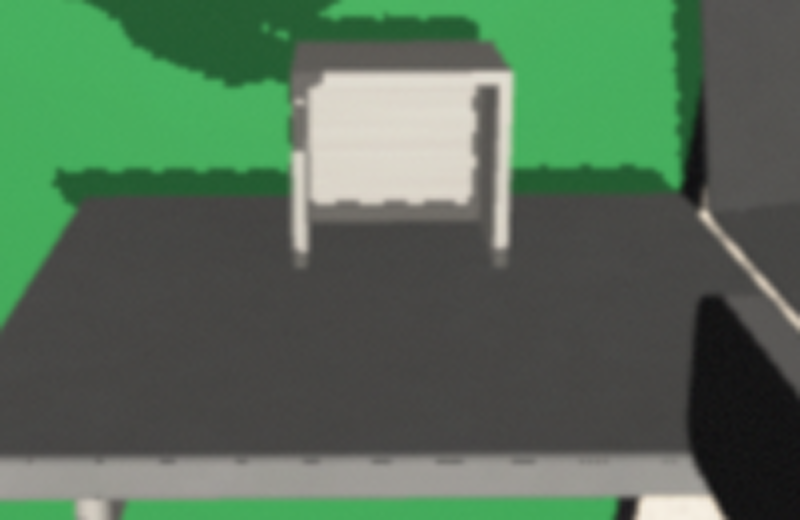

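```bash
python3 - <<'E'
from plan import *
import pickle
C=pickle.load(open('w2.pkl','rb'))['wrist']
P=np.array([onz(C,u,.08)[:2] for u in((307.6,187.6),(363.1,187.6),(361.6,236.6),(307.6,236.6))])
print(P,'\ncentre outer',P.mean(0)); 
ex=P[1]-P[0];print('len',np.linalg.norm(ex),np.linalg.norm(P[3]-P[0]),'dir',np.arctan2(ex[1],ex[0]))
a=np.arctan2(ex[1],ex[0]); 
# outer rect spans x .012..(.012+62+4=.078): centre .045; rack centre .043
xd=(P[0]+P[1]-P[2]-P[3]);xd/=np.linalg.norm(xd)
r=P.mean(0)-.002*xd;print('rack',r, 'model',hand(1.454,.043,.115))
c=[.6352,.2853]
tz=.120-.019
rows([([.555,.10,.30],.12,None),([*c,.27],.12,None),([*c,tz],.12,None)],1)
E
```

```text
[[ 0.54390747 -0.1019363 ]
 [ 0.61388548 -0.09390239]
 [ 0.62210168 -0.16011748]
 [ 0.55081615 -0.16830522]] 
centre outer [ 0.58267769 -0.13106535]
len 0.07043767848376727 0.06672753600987405 dir 0.11430570881754269
rack [ 0.58290438 -0.13305246] model [ 0.58046194 -0.13434817]
from [ 0.5567 -0.0842  0.2979] yaw 0.119
[[0,0.02,0,0.87,0.1,-0.01,1],[0,0,0,0.87,0.09,-0.01,1],[0,0,-0.01,0.88,0.1,-0.01,1],[0,0,0,0.87,0.09,-0.01,1],[0,0,0,0.87,0.1,-0.01,1]]
[[0,0,0,0.87,0.1,-0.01,1],[0,0,0,0.87,0.09,-0.01,1],[0,0,0,0.83,0.49,0.14,1],[0,0,0,0.83,0.48,0.15,1],[0,0,0,0.83,0.49,0.14,1]]
[[0,0,0,0.83,0.48,0.14,1],[0,0,0,0.84,0.49,0.14,1],[0,0,0,0.83,0.48,0.15,1],[0,0,0,0.83,0.49,0.14,1],[0,0,0,0,0,0.94,1]]
[[0,0,0,0,0,0.94,1],[0,0,0,0,0,0.94,1],[0,0,0,0,0,0.93,1],[0,0,0,0,0,0.94,1],[0,0,0,0,-0.01,0.94,1]]
end [0.6351 0.2853 0.101 ] 0.12
```

```bash
python3 -m jog '[[0,0,0,0.87,0.1,0,1],[0,0,0,0.87,0.09,0,1],[0,0,0,0.88,0.1,0,1],[0,0,0,0.87,0.09,0,1],[0,0,0,0.87,0.1,0,1]]'
python3 -m jog '[[0,0,0,0.87,0.1,0,1],[0,0,0,0.87,0.09,0,1],[0,0,0,0.83,0.49,0.14,1],[0,0,0,0.83,0.48,0.15,1],[0,0,0,0.83,0.49,0.14,1]]'
python3 -m jog '[[0,0,0,0.83,0.48,0.14,1],[0,0,0,0.84,0.49,0.14,1],[0,0,0,0.83,0.48,0.15,1],[0,0,0,0.83,0.49,0.14,1],[0,0,0,0,0,0,1]]'
python3 - <<'E'
from plan import *
from station import viewer
import pickle
d=viewer.get_image('wrist');im=d['img'];cv2.imwrite('pics/w3.png',im[:,:,::-1])
cam=(K(d['fovy'],d['cx'],d['cy']),np.array(d['rvec']),np.array(d['tvec']))
pr=proj(cam,[[.6352,.2853,.15],[.6352,.2853,0]]);print(pr)
m=((im.min(2)>170)).astype('uint8');n,l,st,ce=cv2.connectedComponentsWithStats(m)
for i in range(1,n):
    if st[i,4]>200: print(st[i],ce[i],onz(cam,ce[i],.15))
print(status.get_obs()['tool_pos'])
E
```

```text
t: 11.05
tool_pos: [0.5556, 0.0481, 0.2978]
tool_rot: [2.085, 2.348, -0.001]
contact_force: [-0.2, 0.4, -0.0]
opening: 0.0855
grip_force: 0.0
t: 11.68
tool_pos: [0.5903, 0.1799, 0.2845]
tool_rot: [2.085, 2.348, -0.002]
contact_force: [0.6, 0.6, 0.4]
opening: 0.0853
grip_force: 0.0
t: 12.3
tool_pos: [0.636, 0.2863, 0.2662]
tool_rot: [2.083, 2.35, -0.004]
contact_force: [-0.1, 0.8, -0.3]
opening: 0.0855
grip_force: 0.0
[[318.20707661 196.02471266]
 [318.77385089 169.51145563]]
[  308     0   331   303 59541] [484.26289448 132.74014545] [0.77163711 0.35897353 0.15      ]
[  0  74  15  96 735] [  4.44081633 135.43673469] [0.35690409 0.30664637 0.15      ]
[   0  237   41  135 3954] [ 15.91249368 301.36368235] [0.34196244 0.13795427 0.15      ]
[ 472  357   36   43 1039] [489.8373436  378.84889317] [0.8483802  0.10077373 0.15      ]
[0.63599876 0.28544968 0.26674341]
```

View pics/w3.png

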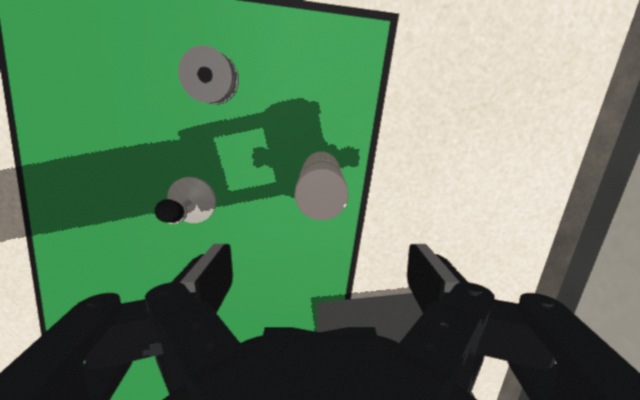

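Cap centre is about (321.5,194), against (318,196) predicted, so the can is about 2–3 mm off. I'll correct for that and descend.

```bash
python3 - <<'E'
from plan import *
from station import viewer
d=viewer.get_image('wrist')
cam=(K(d['fovy'],d['cx'],d['cy']),np.array(d['rvec']),np.array(d['tvec']))
c=onz(cam,(321.5,194),.15);print(c)
rows([([*c[:2],.103],.117,None)],1)
E
```

```text
[0.63800597 0.28652607 0.15      ]
from [0.636  0.2849 0.2672] yaw 0.118
[[0,0.03,0,0.01,0.01,0.91,1],[0,0,0.01,0.01,0.01,0.91,1],[0,0,0,0,0.02,0.92,1],[0,0,0,0.01,0.01,0.91,1],[0,0,0,0.01,0.01,0.91,1]]
[[0,0,0.01,0.01,0.01,0.91,1]]
end [0.6379 0.2866 0.1031] 0.117
```

```bash
python3 -m jog '[[0,0,0,0.01,0.01,0.91,1],[0,0,0,0.01,0.01,0.91,1],[0,0,0,0,0.02,0.92,1],[0,0,0,0.01,0.01,0.91,1],[0,0,0,0.01,0.01,0.91,1]]' 40
python3 -m jog '[[0,0,0,0.01,0.01,0.9,1],[0,0,0,0,0,0,0.4],[0,0,0,0,0,0,0.1],[0,0,0,0,0,0,-0.1],[0,0,0,0,0,0,-0.1]]'
python3 -m jog '[[0,0,0,0,0,0,-0.1],[0,0,0,0,0,0,-0.1]]'
python3 - <<'E'
from plan import *
o=status.get_obs();c=o['tool_pos'];print(o['opening'],o['grip_force'])
g=.120; r=[.583,-.133]
rows([([c[0],c[1],c[2]+.12],.117,None),([.54,.12,c[2]+.13],.117,None),([.56,-.03,c[2]+.10],.117,None),([*r,c[2]+.085],.117,None)],-.1)
E
```

```text
t: 13.02
tool_pos: [0.638, 0.2853, 0.1305]
tool_rot: [2.086, 2.346, -0.0]
contact_force: [-0.1, 0.1, -0.1]
opening: 0.0855
grip_force: 0.0
t: 13.65
tool_pos: [0.6392, 0.2869, 0.1056]
tool_rot: [2.085, 2.346, 0.002]
contact_force: [-0.7, 0.1, 2.9]
opening: 0.0492
grip_force: 41.8
t: 13.9
tool_pos: [0.6392, 0.287, 0.1056]
tool_rot: [2.085, 2.346, 0.002]
contact_force: [-0.7, -1.4, 5.5]
opening: 0.0492
grip_force: 41.9
0.04921041455237562 41.8715626001358
from [0.6392 0.287  0.1056] yaw 0.118
[[0.04,0.02,0,0,0,-0.8,-0.1],[0,0,0,0,0,-0.8,-0.1],[0,0,0,0,0,-0.8,-0.1],[0,0,0.01,0,0,-0.8,-0.1],[0,0,0,0,0,-0.8,-0.1]]
[[0,0,0,-0.73,-0.56,-0.05,-0.1],[0,0,0,-0.74,-0.56,-0.05,-0.1],[0,0,0,-0.73,-0.56,-0.04,-0.1],[0,0,0,-0.74,-0.57,-0.05,-0.1],[0,0,0,-0.73,-0.56,-0.05,-0.1]]
[[0,0,0,-0.74,-0.56,-0.05,-0.1],[0,0,0,-0.73,-0.56,-0.04,-0.1],[0,0,0,-0.84,0.01,0.17,-0.1],[0,0,0,-0.84,0.02,0.16,-0.1],[0,0,0,-0.84,0.01,0.17,-0.1]]
[[0,0,0,-0.85,0.01,0.16,-0.1],[0,0,0,-0.84,0.02,0.17,-0.1],[0,0,0,-0.84,0.01,0.16,-0.1],[0,0,0,-0.87,0.09,0.13,-0.1],[0,0,0,-0.88,0.09,0.12,-0.1]]
[[0,0,0,-0.87,0.09,0.13,-0.1],[0,0,0,-0.88,0.09,0.12,-0.1]]
end [ 0.583  -0.1331  0.1907] 0.117
```

```bash
python3 -m jog '[[0,0,0,0,0,-0.8,-0.1],[0,0,0,0,0,-0.8,-0.1],[0,0,0,0,0,-0.8,-0.1],[0,0,0,0,0,-0.8,-0.1],[0,0,0,0,0,-0.8,-0.1]]'
python3 -m jog '[[0,0,0,-0.73,-0.56,-0.05,-0.1],[0,0,0,-0.74,-0.56,-0.05,-0.1],[0,0,0,-0.73,-0.56,-0.04,-0.1],[0,0,0,-0.74,-0.57,-0.05,-0.1],[0,0,0,-0.73,-0.56,-0.05,-0.1]]'
python3 -m jog '[[0,0,0,-0.74,-0.56,-0.05,-0.1],[0,0,0,-0.73,-0.56,-0.04,-0.1],[0,0,0,-0.84,0.01,0.1,-0.1],[0,0,0,-0.84,0.02,0.1,-0.1],[0,0,0,-0.84,0.01,0.1,-0.1]]'
python3 -m jog '[[0,0,0,-0.85,0.01,0.1,-0.1],[0,0,0,-0.84,0.02,0.1,-0.1],[0,0,0,-0.84,0.01,0.1,-0.1],[0,0,0,-0.87,0.09,0,-0.1],[0,0,0,-0.88,0.09,0,-0.1]]'
python3 -m jog '[[0,0,0,-0.87,0.09,0,-0.1],[0,0,0,-0.5,0.09,0,-0.1],[0,0,0,-0.3,0,0,-0.1],[0,0,0,0,0,0,-0.1]]'
python3 - <<'E'
from plan import *
from station import viewer
o=status.get_obs();c=o['tool_pos'];print(o['opening'],o['grip_force'])
for n in('wrist','scene','top'): cv2.imwrite(f'pics/{n}4.png',viewer.get_image(n)['img'][:,:,::-1])
rows([([.583,-.133,c[2]],.117,1),([.583,-.133,.150],.117,4)],-.1)
E
```

```text
t: 14.52
tool_pos: [0.6384, 0.2871, 0.2264]
tool_rot: [2.085, 2.346, 0.001]
contact_force: [-0.4, 0.5, -1.9]
opening: 0.0492
grip_force: 41.7
t: 15.15
tool_pos: [0.5671, 0.1671, 0.2329]
tool_rot: [2.085, 2.346, 0.001]
contact_force: [-0.3, 0.2, -1.9]
opening: 0.0493
grip_force: 41.9
t: 15.78
tool_pos: [0.5495, 0.0443, 0.2267]
tool_rot: [2.085, 2.346, 0.001]
contact_force: [0.3, -0.7, -1.6]
opening: 0.0495
grip_force: 42.0
t: 16.4
tool_pos: [0.5713, -0.0826, 0.2179]
tool_rot: [2.085, 2.346, 0.001]
contact_force: [0.8, 1.0, -1.9]
opening: 0.049
grip_force: 42.0
t: 16.9
tool_pos: [0.5821, -0.1309, 0.2164]
tool_rot: [2.086, 2.347, -0.001]
contact_force: [0.2, 0.4, -1.6]
opening: 0.0496
grip_force: 42.0
0.049552173524457434 41.992512345314026
from [ 0.582  -0.1301  0.2162] yaw 0.118
[[0,0.01,0.01,-0.1,0.02,-0.01,-0.1],[0,0,0,0,0,0.55,-0.1],[0,0,0,0,0,0.56,-0.1],[0,0,0,0,0,0.55,-0.1],[0,0,0,0,0,0.56,-0.1]]
end [ 0.5829 -0.1331  0.1499] 0.117
```

```bash
python3 -m jog '[[0,0,0,-0.1,0.02,0,-0.1],[0,0,0,0,0,0.5,-0.1],[0,0,0,0,0,0.5,-0.1],[0,0,0,0,0,0.05,-0.1],[0,0,0,0,0,0,-0.1]]'
python3 - <<'E'
from plan import *
from station import viewer
A=[]
for n,(x,y) in(('wrist',(250,130)),('scene',(300,150)),('top',(300,130))):
    d=viewer.get_image(n);im=d['img'];w,h=(160,140) if n=='wrist' else (80,120)
    k=(4 if n!='wrist' else 2.5)
    A.append(cv2.resize(im[y:y+h,x:x+w,::-1],(int(w*280/h) if n=='wrist' else 240,360) if n!='wrist' else (320,280),interpolation=cv2.INTER_CUBIC))
    cam=(K(d['fovy'],d['cx'],d['cy']),np.array(d['rvec']),np.array(d['tvec']))
    if n=='wrist': print(proj(cam,[[.583,-.133,.08]]),proj(cam,[[.583,-.133,.224]]))
H=np.zeros((360,800,3),'uint8');H[:280,:320]=A[0];H[:,320:560]=A[1];H[:,560:]=A[2]
cv2.imwrite('pics/c5.png',H);print(status.get_obs()['tool_pos'])
E
```

```text
t: 17.68
tool_pos: [0.5828, -0.1337, 0.1841]
tool_rot: [2.087, 2.348, -0.002]
contact_force: [-0.4, 0.5, -2.1]
opening: 0.0492
grip_force: 42.0
[[319.40886692 197.83985193]] [[319.23732418 289.11587006]]
[ 0.58342926 -0.13393847  0.18536039]
```

View pics/c5.png

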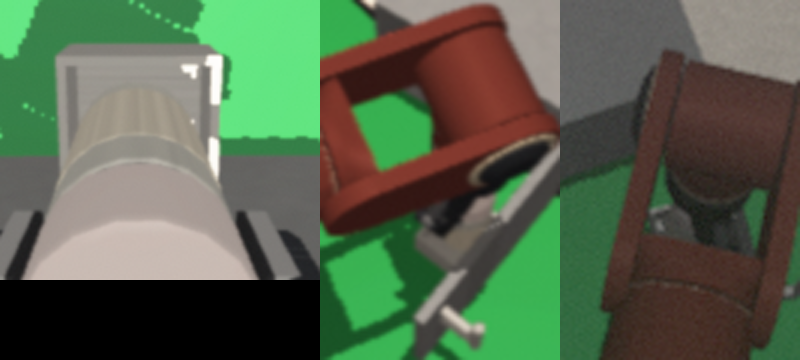

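Wrist crop: the can's far edge (row ~172) is inside the rack's outer wall (row ~158), and laterally the can is centred within 1 mm (column ~319 vs 320.5). Lowering.

```bash
python3 -m jog '[[0,0,0,0,0.03,0.4,-0.1],[0,0,0,0,0,0.4,-0.1],[0,0,0,0,0,0.3,-0.1]]'
python3 -m jog '[[0,0,0,0,0,0.15,-0.1],[0,0,0,0,0,0.05,-0.1]]'
```

```text
t: 18.2
tool_pos: [0.5833, -0.1335, 0.15]
tool_rot: [-2.087, -2.348, 0.002]
contact_force: [-0.2, -0.1, -1.2]
opening: 0.0494
grip_force: 42.0
t: 18.45
tool_pos: [0.5838, -0.1337, 0.1451]
tool_rot: [2.087, 2.347, -0.001]
contact_force: [-0.4, 0.4, -1.9]
opening: 0.0494
grip_force: 42.0
```

No wall contact so far. Now the last 4 mm down to the floor.

```bash
python3 -m jog '[[0,0,0,0,0,0.08,-0.1],[0,0,0,0,0,0.04,-0.1],[0,0,0,0,0,0,-0.1]]'
```

```text
t: 18.82
tool_pos: [0.584, -0.1338, 0.1422]
tool_rot: [2.086, 2.347, -0.001]
contact_force: [-0.6, -0.0, -1.2]
opening: 0.0491
grip_force: 42.0
```

```bash
python3 -m jog '[[0,0,0,0,0,0.05,-0.1],[0,0,0,0,0,0.0,-0.1]]'
python3 -m jog '[[0,0,0,0,0,0,0.25],[0,0,0,0,0,0,0.5],[0,0,0,0,0,0,0.5],[0,0,0,0,0,-0.4,0.5],[0,0,0,0,0,-0.9,0.5]]'
python3 -m jog '[[0,0,0,0,0,-0.9,0.5],[0,0,0,0,0,-0.9,0.5],[0,0,0,-0.3,0,-0.9,0.5]]'
python3 - <<'E'
from plan import *
from station import viewer
d=viewer.get_image('wrist');im=d['img'];cv2.imwrite('pics/w6.png',im[:,:,::-1])
cam=(K(d['fovy'],d['cx'],d['cy']),np.array(d['rvec']),np.array(d['tvec']))
import pickle;pickle.dump(cam,open('w6.pkl','wb'))
print(proj(cam,[[.583,-.133,.08],[.583,-.133,.186]]),status.get_obs()['tool_pos'])
E
```

```text
t: 19.08
tool_pos: [0.5843, -0.134, 0.1416]
tool_rot: [2.085, 2.346, -0.001]
contact_force: [-1.6, -0.4, 3.0]
opening: 0.0492
grip_force: 42.5
t: 19.7
tool_pos: [0.5831, -0.1334, 0.179]
tool_rot: [-2.086, -2.347, 0.003]
contact_force: [0.3, 0.2, -0.1]
opening: 0.0643
grip_force: 0.0
t: 20.08
tool_pos: [0.5851, -0.1423, 0.2626]
tool_rot: [2.084, 2.347, -0.0]
contact_force: [-0.5, -0.0, -0.7]
opening: 0.0642
grip_force: 0.0
[[317.99860978 172.45700861]
 [317.58046086 195.8897015 ]] [ 0.58686276 -0.14408788  0.26744604]
```

View pics/w6.png

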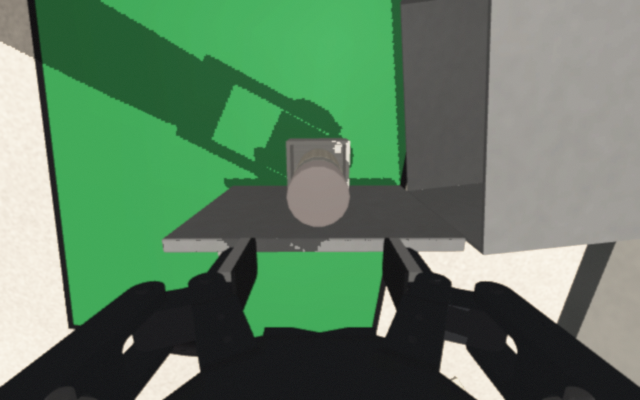

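The can stands upright in the rack: cap centre (318,195), as predicted. Door top-outer corners are at (163,251) and (463,251). Next I'll check the door angle and plan the return to the handle.

```bash
python3 - <<'E'
from plan import *
import pickle
cam=pickle.load(open('w6.pkl','rb'))
a=onz(cam,(163.5,250.5),.196);b=onz(cam,(463.5,250.5),.196);d=(a-b)[:2];print(a,b,np.hypot(*d),'th',np.arctan2(d[1],d[0])%6.283-np.pi/2-CY)
u=d/np.hypot(*d); xin=np.array([u[1],-u[0]]); bar=b[:2]+u*.205-.04*xin;print('bar',bar,xin)
rows([([.56,-.16,.285],.5,None),([.5025,-.2262,.285],1.688,None)],-.15)
E
```

```text
[ 0.46799305 -0.18847491  0.196     ] [ 0.70159705 -0.16095617  0.196     ] 0.23521928341585946 th 1.4504714011137132
bar [ 0.50268449 -0.22466481] [-0.11699184  0.99313288]
from [ 0.5869 -0.1441  0.2674] yaw 0.117
[[0.09,0.08,-0.88,-0.09,-0.19,-0.12,-0.15],[0,0,-0.87,-0.06,-0.2,-0.11,-0.15],[0,0,-0.88,-0.06,-0.2,-0.12,-0.15],[0,0,-0.88,-0.04,-0.2,-0.12,-0.15],[0,0,-0.88,-0.02,-0.21,-0.12,-0.15]]
[[0,0,-0.97,-0.07,-0.2,0,-0.15],[0,0,-0.97,-0.06,-0.2,0,-0.15],[0,0,-0.98,-0.04,-0.2,0,-0.15],[0,0,-0.97,-0.02,-0.21,0,-0.15],[0,0,-0.97,0,-0.21,0,-0.15]]
[[0,0,-0.97,0.01,-0.21,0,-0.15],[0,0,-0.97,0.03,-0.2,0,-0.15],[0,0,-0.98,0.05,-0.2,0,-0.15],[0,0,-0.97,0.07,-0.2,0,-0.15],[0,0,-0.97,0.08,-0.19,0,-0.15]]
[[0,0,-0.97,0.1,-0.19,0,-0.15],[0,0,-0.98,0.11,-0.17,0,-0.15],[0,0,-0.97,0.13,-0.17,0,-0.15],[0,0,-0.97,0.14,-0.15,0,-0.15]]
end [ 0.5026 -0.2262  0.2851] 1.688
```

```bash
python3 -m jog '[[0,0,-0.88,-0.09,-0.19,-0.12,-0.15],[0,0,-0.87,-0.06,-0.2,-0.11,-0.15],[0,0,-0.88,-0.06,-0.2,-0.12,-0.15],[0,0,-0.88,-0.04,-0.2,-0.12,-0.15],[0,0,-0.88,-0.02,-0.21,-0.12,-0.15]]' 30
python3 -m jog '[[0,0,-0.97,-0.07,-0.2,0,-0.15],[0,0,-0.97,-0.06,-0.2,0,-0.15],[0,0,-0.98,-0.04,-0.2,0,-0.15],[0,0,-0.97,-0.02,-0.21,0,-0.15],[0,0,-0.97,0,-0.21,0,-0.15]]'
python3 -m jog '[[0,0,-0.97,0.01,-0.21,0,-0.15],[0,0,-0.97,0.03,-0.2,0,-0.15],[0,0,-0.98,0.05,-0.2,0,-0.15],[0,0,-0.97,0.07,-0.2,0,-0.15],[0,0,-0.97,0.08,-0.19,0,-0.15]]'
python3 -m jog '[[0,0,-0.97,0.1,-0.19,0,-0.15],[0,0,-0.98,0.11,-0.17,0,-0.15],[0,0,-0.97,0.13,-0.17,0,-0.15],[0,0,-0.97,0.14,-0.15,0,-0.15],[0,0,0,0,0,0,-0.15]]'
python3 - <<'E'
from plan import *
rows([([.5028,-.2258,.165],1.688,5)],-.15)
E
```

```text
t: 20.75
tool_pos: [0.5578, -0.1584, 0.2786]
tool_rot: [1.598, 2.703, -0.001]
contact_force: [0.5, -0.6, -0.6]
opening: 0.0363
grip_force: 0.0
t: 21.38
tool_pos: [0.5373, -0.1821, 0.2784]
tool_rot: [0.993, 2.979, -0.002]
contact_force: [0.3, -0.4, -0.3]
opening: 0.0363
grip_force: 0.0
t: 22.0
tool_pos: [0.517, -0.2056, 0.2785]
tool_rot: [0.343, 3.121, -0.002]
contact_force: [-1.0, 0.4, -0.1]
opening: 0.0365
grip_force: 0.0
t: 22.62
tool_pos: [0.5006, -0.2247, 0.2785]
tool_rot: [-0.182, 3.135, -0.003]
contact_force: [0.1, -0.5, 0.2]
opening: 0.0365
grip_force: 0.0
from [ 0.5006 -0.2247  0.2785] yaw 1.687
[[-0.02,0.01,0,-0.01,-0.01,0.76,-0.15],[0,0,-0.01,-0.02,-0.01,0.75,-0.15],[0,0,0,-0.01,0,0.76,-0.15],[0,0,0,-0.01,-0.01,0.76,-0.15],[0,0,0,-0.02,-0.01,0.75,-0.15]]
end [ 0.5029 -0.2257  0.1651] 1.688
```

```bash
python3 -m jog '[[0,0,0,-0.02,-0.01,0.76,-0.15],[0,0,0,-0.02,-0.01,0.75,-0.15],[0,0,0,-0.02,0,0.76,-0.15],[0,0,0,-0.02,-0.01,0.76,-0.15],[0,0,0,-0.02,-0.01,0.75,-0.15]]'
python3 -m jog '[[0,0,0,0,0,0,-0.5],[0,0,0,0,0,0,-0.9],[0,0,0,0,0,0,-0.9]]'
python3 - <<'E'
from plan import *
o=status.get_obs();c=o['tool_pos'];B=np.array([HX,HY])+[.0012,.0012];d=c[:2]-B
th0=(np.arctan2(d[1],d[0])-np.arctan2(.205,-.04)-CY)%6.283;print(c,th0,np.hypot(*d))
N=32;s=np.linspace(0,1,N+1)[1:];s=s+0*s
T=th0+(0.03-th0)*s
rows([([*(B+R.from_euler('z',a-th0).as_matrix()[:2,:2]@d),.165],1.688+a-th0,1) for a in T],-0.9)
E
```

```text
t: 23.25
tool_pos: [0.5041, -0.2253, 0.1643]
tool_rot: [-0.182, 3.135, -0.003]
contact_force: [-0.7, 0.2, -0.8]
opening: 0.036
grip_force: 0.0
t: 23.62
tool_pos: [0.504, -0.2255, 0.1652]
tool_rot: [-0.184, 3.135, -0.003]
contact_force: [-0.1, 0.3, -4.1]
opening: 0.0104
grip_force: 29.3
[ 0.50396672 -0.2255439   0.16519319] 1.4524824128205953 0.20702642325891607
from [ 0.504  -0.2255  0.1652] yaw 1.688
[[-0.02,0.01,0.51,0.05,0.3,0.01,-0.9],[0,0,0.51,0.06,0.3,0,-0.9],[0,0,0.51,0.05,0.31,0,-0.9],[0,0,0.51,0.05,0.3,0,-0.9],[0,0,0.51,0.05,0.3,0,-0.9]]
[[0,0,0.51,0.06,0.3,0,-0.9],[0,0,0.51,0.05,0.31,0,-0.9],[0,0,0.51,0.05,0.3,0,-0.9],[0,0,0.51,0.05,0.3,0,-0.9],[0,0,0.5,0.06,0.3,0,-0.9]]
[[0,0,0.51,0.05,0.3,0,-0.9],[0,0,0.51,0.05,0.31,0,-0.9],[0,0,0.51,0.05,0.3,0,-0.9],[0,0,0.51,0.06,0.3,0,-0.9],[0,0,0.51,0.05,0.3,0,-0.9]]
[[0,0,0.51,0.05,0.3,0,-0.9],[0,0,0.51,0.06,0.31,0,-0.9],[0,0,0.51,0.05,0.3,0,-0.9],[0,0,0.51,0.05,0.3,0,-0.9],[0,0,0.51,0.05,0.3,0,-0.9]]
[[0,0,0.51,0.06,0.31,0,-0.9],[0,0,0.51,0.05,0.3,0,-0.9],[0,0,0.51,0.05,0.3,0,-0.9],[0,0,0.51,0.05,0.3,0,-0.9],[0,0,0.51,0.06,0.3,0,-0.9]]
[[0,0,0.51,0.05,0.31,0,-0.9],[0,0,0.5,0.05,0.3,0,-0.9],[0,0,0.51,0.06,0.3,0,-0.9],[0,0,0.51,0.05,0.3,0,-0.9],[0,0,0.51,0.05,0.31,0,-0.9]]
[[0,0,0.51,0.05,0.3,0,-0.9],[0,0,0.51,0.06,0.3,0,-0.9]]
end [0.609  0.0236 0.1649] 0.266
```

```bash
python3 -m jog '[[0,0,0.25,0.03,0.15,0,-0.9],[0,0,0.51,0.06,0.3,0,-0.9],[0,0,0.51,0.05,0.31,0,-0.9],[0,0,0.51,0.05,0.3,0,-0.9],[0,0,0.51,0.05,0.3,0,-0.9]]'
python3 -m jog '[[0,0,0.51,0.06,0.3,0,-0.9],[0,0,0.51,0.05,0.31,0,-0.9],[0,0,0.51,0.05,0.3,0,-0.9],[0,0,0.51,0.05,0.3,0,-0.9],[0,0,0.5,0.06,0.3,0,-0.9]]'
python3 -m jog '[[0,0,0.51,0.05,0.3,0,-0.9],[0,0,0.51,0.05,0.31,0,-0.9],[0,0,0.51,0.05,0.3,0,-0.9],[0,0,0.51,0.06,0.3,0,-0.9],[0,0,0.51,0.05,0.3,0,-0.9]]'
python3 -m jog '[[0,0,0.51,0.05,0.3,0,-0.9],[0,0,0.51,0.06,0.31,0,-0.9],[0,0,0.51,0.05,0.3,0,-0.9],[0,0,0.51,0.05,0.3,0,-0.9],[0,0,0.51,0.05,0.3,0,-0.9]]'
python3 -m jog '[[0,0,0.51,0.06,0.31,0,-0.9],[0,0,0.51,0.05,0.3,0,-0.9],[0,0,0.51,0.05,0.3,0,-0.9],[0,0,0.51,0.05,0.3,0,-0.9],[0,0,0.51,0.06,0.3,0,-0.9]]'
python3 - <<'E'
from plan import *
o=status.get_obs();c=o['tool_pos'];B=np.array([HX,HY])+[.0012,.0012];d=c[:2]-B
th0=(np.arctan2(d[1],d[0])-np.arctan2(.205,-.04)-CY)%6.283;y=yaw_of(R.from_rotvec(o['tool_rot']));print(c,th0,np.hypot(*d),y)
N=8;T=th0+(0.01-th0)*np.linspace(0,1,N+1)[1:]
rows([([*(B+R.from_euler('z',a-th0).as_matrix()[:2,:2]@d),.165],y+a-th0,1) for a in T],-0.9)
E
```

```text
t: 24.25
tool_pos: [0.4953, -0.1848, 0.1652]
tool_rot: [0.133, 3.137, -0.003]
contact_force: [1.4, -0.0, -4.6]
opening: 0.0107
grip_force: 29.4
t: 24.88
tool_pos: [0.4953, -0.139, 0.1652]
tool_rot: [0.479, 3.102, -0.003]
contact_force: [3.0, -0.7, -5.4]
opening: 0.0104
grip_force: 29.3
t: 25.5
tool_pos: [0.5054, -0.0943, 0.1652]
tool_rot: [0.82, 3.03, -0.003]
contact_force: [1.2, -0.5, -5.3]
opening: 0.0106
grip_force: 29.4
t: 26.12
tool_pos: [0.525, -0.0529, 0.1652]
tool_rot: [1.151, 2.92, -0.002]
contact_force: [2.0, -1.5, -4.2]
opening: 0.0107
grip_force: 29.4
t: 26.75
tool_pos: [0.5532, -0.0167, 0.1652]
tool_rot: [1.468, 2.774, -0.002]
contact_force: [1.0, -1.0, -3.8]
opening: 0.0106
grip_force: 29.5
[ 0.55323118 -0.01674945  0.16518635] 0.3638914014119275 0.20720362968164074 0.5971847940746893
from [ 0.5532 -0.0167  0.1652] yaw 0.597
[[0,0.03,0.51,0.05,0.3,0.01,-0.9],[0,0,0.5,0.06,0.3,0,-0.9],[0,0,0.51,0.05,0.3,0,-0.9],[0,0,0.51,0.05,0.3,0,-0.9],[0,0,0.5,0.06,0.3,0,-0.9]]
[[0,0,0.51,0.05,0.31,0,-0.9],[0,0,0.51,0.05,0.3,0,-0.9],[0,0,0.51,0.05,0.3,0,-0.9]]
end [0.6129 0.0253 0.1649] 0.243
```

Smooth. Now I'll finish the arc, watching force near the stop.

```bash
python3 -m jog '[[0,0,0.51,0.05,0.3,0,-0.9],[0,0,0.5,0.06,0.3,0,-0.9],[0,0,0.51,0.05,0.3,0,-0.9],[0,0,0.51,0.05,0.3,0,-0.9],[0,0,0.5,0.06,0.3,0,-0.9]]'
python3 -m jog '[[0,0,0.51,0.05,0.31,0,-0.9],[0,0,0.3,0.03,0.18,0,-0.9]]'
python3 -m jog '[[0,0,0.2,0.02,0.12,0,-0.9],[0,0,0.2,0.02,0.12,0,-0.9]]'
```

```text
t: 27.38
tool_pos: [0.5885, 0.0122, 0.1652]
tool_rot: [1.765, 2.596, -0.002]
contact_force: [0.3, -2.7, -3.7]
opening: 0.0104
grip_force: 29.5
t: 27.62
tool_pos: [0.6014, 0.0198, 0.1652]
tool_rot: [1.855, 2.533, -0.001]
contact_force: [0.3, -0.5, -2.2]
opening: 0.0103
grip_force: 29.6
t: 27.88
tool_pos: [0.6078, 0.0232, 0.1652]
tool_rot: [1.899, 2.501, -0.0]
contact_force: [-1.5, 1.2, 0.1]
opening: 0.0105
grip_force: 29.7
```

```bash
python3 -m jog '[[0,0,0.1,0.01,0.07,0,-0.9],[0,0,0,0,0,0,-0.9]]'; python3 -m jog '[[0,0,0,0,0.07,0,-0.9],[0,0,0,0,0,0,-0.9]]'
```

```text
t: 28.12
tool_pos: [0.6098, 0.0242, 0.1652]
tool_rot: [1.908, 2.493, 0.001]
contact_force: [-0.4, 2.3, 1.3]
opening: 0.0104
grip_force: 29.9
t: 28.38
tool_pos: [0.6116, 0.025, 0.1652]
tool_rot: [1.909, 2.494, 0.001]
contact_force: [-1.9, 4.3, 3.4]
opening: 0.0106
grip_force: 30.0
```

```bash
python3 -m jog '[[0,0,0,0,0.06,0,-0.9],[0,0,0,0,0,0,-0.9]]'; python3 -m jog '[[0,0,0,0,0.06,0,-0.9],[0,0,0,0,0,0,-0.9]]'
```

```text
t: 28.62
tool_pos: [0.6132, 0.0258, 0.1651]
tool_rot: [-1.909, -2.495, -0.001]
contact_force: [-2.0, 5.6, 2.7]
opening: 0.0102
grip_force: 30.1
t: 28.88
tool_pos: [0.6148, 0.0266, 0.1651]
tool_rot: [-1.909, -2.494, -0.002]
contact_force: [-2.3, 5.3, 2.1]
opening: 0.0105
grip_force: 30.1
```

```bash
python3 -m jog '[[0,0,0,0,0.06,0,-0.9],[0,0,0,0,0,0,-0.9]]'; python3 -m jog '[[0,0,0,0,0.06,0,-0.9],[0,0,0,0,0,0,-0.9]]'
python3 - <<'E'
from plan import *
o=status.get_obs();c=o['tool_pos'];B=np.array([HX,HY])+[.0012,.0012];d=c[:2]-B
print(c,np.arctan2(d[1],d[0])-np.arctan2(.205,-.04)-CY,o['contact_force'])
E
```

```text
t: 29.12
tool_pos: [0.6154, 0.0269, 0.1651]
tool_rot: [-1.908, -2.492, 0.002]
contact_force: [-7.6, 5.1, 4.6]
opening: 0.0108
grip_force: 30.4
t: 29.38
tool_pos: [0.6155, 0.0269, 0.1651]
tool_rot: [-1.906, -2.49, 0.008]
contact_force: [-14.7, 4.7, 8.8]
opening: 0.0106
grip_force: 31.0
[0.61545848 0.02687337 0.16510784] -0.0048344331705207355 [-14.73458937   4.71562962   8.7862589 ]
```

The position stalled at the stop and the force climbed to 15 N, so the door is shut. Release, rise, retreat.

```bash
python3 -m jog '[[0,0,0,0,-0.05,0,-0.9],[0,0,0,0,0,0,-0.2],[0,0,0,0,0,0,-0.2],[0,0,0,0,0,-0.5,-0.2],[0,0,0,0,0,-0.9,-0.2]]'
python3 -m jog '[[0,0,0,0,0,-0.9,-0.2],[0,0,0,0,0,-0.9,-0.2],[0,0,0,0,0,-0.9,-0.2],[0,0,0,0,-0.7,0,-0.2],[0,0,0,0,-0.9,0,-0.2]]'
python3 -m jog '[[0,0,0,0,-0.9,0,-0.2],[0,0,0,0,-0.9,0,-0.2],[0,0,0,0,-0.9,0,-0.2],[0,0,0,0,0,0,-0.2],[0,0,0,0,0,0,-0.2]]'
python3 - <<'E'
from plan import *
from station import viewer
# numeric check: compare door region in scene view against a rendered edge prediction: profile along roof->door top
d=viewer.get_image('wrist');cv2.imwrite('pics/w9.png',d['img'][:,:,::-1])
cam=(K(d['fovy'],d['cx'],d['cy']),np.array(d['rvec']),np.array(d['tvec']))
g=cv2.cvtColor(d['img'],cv2.COLOR_RGB2GRAY)
B=np.array([.0012,.0012])
for y in(.23,.19,.12,.05):
    xs=np.arange(-.03,.06,.003);p=proj(cam,[[*(hand(0,x,y)+B),.196] for x in xs]).round().astype(int)
    print(y,[int(g[v,u]) if 0<=v<400 and 0<=u<640 else -1 for u,v in p])
E
```

```text
t: 30.0
tool_pos: [0.6166, 0.0255, 0.2067]
tool_rot: [1.91, 2.494, -0.003]
contact_force: [0.5, 0.2, 0.2]
opening: 0.0344
grip_force: 0.0
t: 30.62
tool_pos: [0.5709, 0.013, 0.2897]
tool_rot: [1.907, 2.491, 0.001]
contact_force: [-0.2, 0.3, 0.3]
opening: 0.0343
grip_force: 0.0
t: 31.25
tool_pos: [0.4931, -0.0078, 0.2886]
tool_rot: [1.908, 2.492, 0.0]
contact_force: [0.2, 0.7, 0.6]
opening: 0.0344
grip_force: 0.0
0.23 [65, 66, 65, 67, 65, 66, 65, 65, 65, 66, 66, 116, 157, 156, 153, 65, 116, 157, 156, 156, 156, 157, 157, 157, 155, 155, 154, 155, 154, 154]
0.19 [65, 63, 64, 67, 65, 64, 65, 65, 65, 64, 67, 124, 154, 153, 150, 74, 146, 160, 160, 158, 158, 159, 159, 157, 156, 156, 158, 158, 159, 159]
0.12 [23, 25, 23, 52, 64, 64, 65, 65, 64, 64, 67, 134, 155, 154, 153, 78, 141, 154, 153, 154, 158, 156, 156, 155, 154, 156, 154, 157, 157, 157]
0.05 [23, 23, 24, 24, 23, 24, 24, 26, 24, 23, 24, 24, 25, 22, 23, 25, 24, 25, 24, 24, 25, 24, 28, 28, 24, 23, 25, 25, 24, 25]
```

The dark seam between door top and roof is thin and has the same width all along, so the door is shut.

```bash
python3 -c "
from station import finish_job;print(finish_job())"
```

```text
the job is handed in; nothing more can be done
None
```

The job is handed in at about 31 s: the can was standing released in the rack before I closed the door (I couldn't see it afterwards), the door is pushed shut against its stop, and the spool, microscope and screwdriver were never touched; the judge returned no verdict.

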